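# Pour the bracket nuts from the scoop into the shallow dish and cover it

### The job

Put the four nuts of the control unit away: take the lid off the shallow steel dish and lay it flat on the table beside it, then carry the scoop level to the dish, lower its spout to just above the dish's rim (about a finger's width) before tipping it, and pour all four nuts into the dish from there so that none bounces out. Set the empty scoop back upright in the middle of its mat, then put the lid back squarely on the dish so that it lies flat and covers it. Leave the dish where it stands and the other things on the table alone.

Things in the scene. Friction and masses are not known exactly. Their poses are not given: they have to be found in the camera images.
- dish: Plain steel round shallow dish, loose on the table, 0.4 kg: outside diameter 110 mm at the rim, 26 mm high, wall 4 mm, floor 4 mm thick, inside about 100 mm across and 22 mm deep. Origin: centre of its underside; z up.
- lid: Flat steel disc lying on the dish's rim as its lid, 124 mm across, 5 mm thick, no skirt, about 0.15 kg, with an upright black round knob in its middle (22 mm diameter, 29 mm tall: its top is 34 mm above the disc's underside). Origin: centre of the disc's underside; z up through the knob. On the dish the origin is 26 mm above the dish's origin.
- scoop: Aluminium scoop, 0.15 to 0.23 kg: flat open tray 70 mm wide, 20 mm high walls (2.5 mm thick) at sides and back, open spout in front. Origin: centre of the underside, floor 3 mm thick, z up, spout towards local -x. It runs from x = -75 mm (spout edge) to +60 mm (back), narrowing from x = -31 mm to a spout 50 mm wide. The nuts start to slide out at 16 to 23 degrees of tilt; 40 degrees empties it.
- spout (a point): The middle of the scoop's spout edge, on the tray floor's upper face (scoop frame x = -75 mm, y = 0, z = 3 mm).
- mat: Black rubber mat, fixed, 200 x 130 x 2 mm, on which the scoop stands centred at the start, roughly in line with it (spout along the mat's local -x). Origin: centre of its underside; long side along its x.
- nut0: Plain steel hexagon nut, one of four alike, in the scoop at the start: 17 mm across flats, 8 mm thick, 12 g. Origin: centre of one of its flat faces (the underside at the start), z along its axis.
- nut1: Plain steel hexagon nut, one of four alike, in the scoop at the start: 17 mm across flats, 8 mm thick, 12 g. Origin: centre of one of its flat faces (the underside at the start), z along its axis.
- nut2: Plain steel hexagon nut, one of four alike, in the scoop at the start: 17 mm across flats, 8 mm thick, 12 g. Origin: centre of one of its flat faces (the underside at the start), z along its axis.
- nut3: Plain steel hexagon nut, one of four alike, in the scoop at the start: 17 mm across flats, 8 mm thick, 12 g. Origin: centre of one of its flat faces (the underside at the start), z along its axis.
- control_unit: Bystander: black control unit on an aluminium plate, 110 x 150 x 53 mm, beyond the work. Origin: centre of its underside.
- screwdriver: Bystander: screwdriver lying on the table, about 200 mm long, along its local x. Origin: on the underside near its middle.
- adapter: Bystander: black plug adapter, 45 x 65 x 30 mm with two brass pins. Origin: centre of its underside.
- grip (a point): A point 12 mm below the top of the scoop's black upright grip fin (scoop frame x = 46 mm, y = 0, z = 78 mm). The fin stands at the back of the tray: 28 mm long along x, 16 mm thick along y, its top 90 mm above the scoop's underside; pinch it from above across its thickness.

How it is judged (in metres and radians):
On the way, in this order (a step that is already met when the one before it is completed fails the run):
1. the lid lies flat on the table beside the dish (its centre more than 115 mm from the dish's), released (horizontal distance between lid and dish above 0.115 m and height (world z) of lid below 0.01 m and angle between lid's own z axis and vertical below 0.1 rad and linear speed of lid below 0.03 m/s and contact force between the fingers and lid below 0.2 N), for 0.1 s.
2. the scoop, still level (within 14 degrees), has its spout over the dish and no more than 35 mm above the rim (horizontal distance between spout and dish below 0.05 m and z of spout in the frame of dish below 0.061 m and angle between scoop's own z axis and vertical below 0.25 rad), for 0.1 s.
3. with the scoop tipped over the dish, its spout no more than 35 mm above the rim, all four nuts come to be in the dish (horizontal distance between each of nut0, nut1, nut2, nut3 and dish below 0.052 m and z of each of nut0, nut1, nut2, nut3 in the frame of dish below 0.026 m and angle between scoop's own z axis and vertical above 0.25 rad and horizontal distance between spout and dish below 0.055 m and z of spout in the frame of dish below 0.061 m), for 0.05 s.
4. the scoop stands upright in the middle of its mat, released, with the lid not yet on the dish (horizontal distance between scoop and mat below 0.05 m and height (world z) of scoop below 0.008 m and angle between scoop's own z axis and vertical below 0.06 rad and linear speed of scoop below 0.03 m/s and contact force between the fingers and scoop below 0.2 N and horizontal distance between lid and dish above 0.05 m), for 0.1 s.
At the end, for the whole second after the job is handed in: All four nuts lie in the dish below its rim; the lid lies flat on the rim, centred within 10 mm; the scoop stands upright on its mat, origins within 50 mm; the dish is upright, within 30 mm of where it stood; lid and scoop released and at rest (horizontal distance between each of nut0, nut1, nut2, nut3 and dish below 0.052 m and z of each of nut0, nut1, nut2, nut3 in the frame of dish below 0.026 m and horizontal distance between scoop and mat below 0.05 m and height (world z) of scoop below 0.008 m and angle between scoop's own z axis and vertical below 0.06 rad and linear speed of each of scoop, lid below 0.03 m/s and contact force between the fingers and scoop below 0.2 N and horizontal distance between lid and dish below 0.01 m and z of lid in the frame of dish between 0.023 and 0.0285 m and angle between each of lid, dish's own z axis and vertical below 0.05 rad and distance of dish from where it was at the start of the episode below 0.03 m and contact force between the fingers and lid below 0.2 N); the robot touches nothing.
It fails at once if the scoop is tipped more than 20 degrees with its spout more than 40 mm above the dish's rim while nuts are not yet in the dish (angle between scoop's own z axis and vertical above 0.35 rad and z of spout in the frame of dish above 0.066 m and not (horizontal distance between each of nut0, nut1, nut2, nut3 and dish below 0.052 m and z of each of nut0, nut1, nut2, nut3 in the frame of dish below 0.026 m)).
It fails at once if the dish is pushed more than 30 mm from its place (distance of dish from where it was at the start of the episode above 0.03 m).
It fails at once if the control unit is moved by more than 30 mm (distance of control_unit from where it was at the start of the episode above 0.03 m).
It fails at once if the screwdriver is moved by more than 30 mm (distance of screwdriver from where it was at the start of the episode above 0.03 m).
It fails at once if the adapter is moved by more than 30 mm (distance of adapter from where it was at the start of the episode above 0.03 m).
It also fails if it takes over 72 s, if anything falls off the work surface, if the arm or the gripper's body presses on something with over 40 N, if the wrist force passes 120 N, or if a joint passes its speed limit or range.

### The arm

A 6-joint arm with a two-finger parallel gripper is mounted at the origin on the work surface. World frame = base frame: x ahead of the robot, y to its left, z up, the work surface at z = 0. Lengths are in m, angles in degrees, forces in N, time in s.
With the tool pointing down it reaches from about 0.2 to 0.875 m from the base axis. Payload 3.4 kg.
Tool frame: the origin (TCP) lies midway between the tips of the shut fingers; the grasp point (between the pads) lies 19 mm behind it; z points along the fingers, x is the direction in which the jaws open and shut, and the axes are right-handed (so a half turn about z gives the same grasp; the last joint's range is limited). The gripper opens to 94 mm and grips with 3 to 60 N. Pads are 16 mm wide; open, the fingers measure 119 mm over their backs; the gripper's body (75 mm by 177 mm) begins 78 mm behind the grasp point.
Start: joints at [-77.808, 15.808, 86.224, -0, 77.962, -6.933], TCP at [0.188, -0.543, 0.205] pointing down, gripper open.
Joint ranges: [-165.64, 165.64], [-43.16, 119.46], [12.63, 154.43], [-67.54, 247.53], [6.08, 155.33], [-154.97, 154.97]. Speed limits (degrees/s): [147.25, 147.25, 180, 180, 180, 180].

### API

Orientations are given as a 3x3 rotation matrix whose columns are the frame's x, y, z axes.
In Python, from station import arm, grab_frame gives the robot as it stands.
- The arm moves only by the tool step_arm, never from a script. Its arguments are lists of equal length, an entry for each row: "offset": the shift along the world's x, y, z in m, a list of three; "spin": the turn about the world's z in rad; "claw": the opening, from -1 (shut) to 1 (fully open). In form: {"offset": [[tx, ty, tz], ...], "spin": [spin, ...], "claw": [claw, ...]}. A call has 1 to 20 rows; each row is the pose to reach, as a shift and turn from the pose measured when the call began; what a row does not reach only later rows make up. A row lasts 1/8 s, in which the tool goes at most 62.5 mm and 10.7 degrees, less where a joint would pass 70% of its speed; a pose out of reach is approached as far as the arm can. A call with a gripper value outside its range is refused whole. The fingers move at their own pace and stop on an object; "newtons" is the grip in N (left out, the last holds). Time passes only in rows, so rows that repeat a pose let the fingers close. It gives the time, the measured TCP pose, the force and the opening at its end, in the units of the state.
- arm.state(): the state, without advancing time (a new reading comes with each control period).
- grab_frame(name): name is "scene" or "top" or "wrist"; returns a dict with "color" (480x640x3 uint8, blue, green, red), "fovy" (degrees; the focal length in pixels is half the picture's height over the tangent of half this angle, whatever the lens; pixels are square), "cx", "cy" (the principal point, pixels), "T" (4x4, takes a point from camera to world coordinates). Camera axes: x right, y down, z forward; pixel columns grow to the right and rows downward; lengths in m; the calibration is good to about 2 mm. A picture is of the moment at which its call begins. There is no depth.
- arm.job_done(): hands the job in, once; it reports no verdict.
The state is a dict: "time_s": time; "qpos": joint angles; "joint_vel": joint speeds; "joint_torque": joint torques, N m; "eef_pos": TCP position; "ee_rot": TCP orientation; "contact_force": force on the tool from outside, world axes, zero at the start; "torque": the same for the moment, N m; "finger_gap": opening from 0.0 (shut) to 1.0 (fully open).
Only numpy, scipy, OpenCV 4.12 (cv2) and the standard library are available. Lean on these libraries where they do the work, as an engineer would, in place of code of your own. Each camera call takes 0.05 s, during which the arm holds its last target. There are 200 camera calls.

## Working session

There is one attempt and no reset: what is moved stays moved. The work goes in short steps, Python scripts to look and compute and a tool call to move; the robot and the scene stay as the last step left them, time stands still between calls to the robot, and variables do not carry over. Pictures are saved under pics/ and viewed, about 8 in all and at most 12, crops included, and the job is handed in when it is done.

Besides the shell and the picture viewer there is one more tool, called after "Call:" as a command line: name --pt "numbers of a row" for each row, then --argument value for the rest. step_arm: Moves the arm, as the interface text tells. Its arguments: {"type":"object","properties":{"offset":{"type":"array","items":{"type":"array","items":{"type":"number"}}},"spin":{"type":"array","items":{"type":"number"}},"claw":{"type":"array","items":{"type":"number"}},"newtons":{"type":"number"}},"required":["offset","spin","claw"]}

```bash
mkdir -p pics; cat > h.py <<'E'
import numpy as np, cv2
from station import arm, grab_frame
def cam(n):
    f=grab_frame(n); fl=240/np.tan(np.radians(f["fovy"])/2); return f["color"],fl,f["cx"],f["cy"],np.array(f["T"])
def ray(c,u,v,z):
    _,fl,cx,cy,T=c; d=T[:3,:3]@np.array([(u-cx)/fl,(v-cy)/fl,1]); o=T[:3,3]; return o+d*(z-o[2])/d[2]
def proj(c,p):
    _,fl,cx,cy,T=c; q=T[:3,:3].T@(np.array(p)-T[:3,3]); return fl*q[0]/q[2]+cx, fl*q[1]/q[2]+cy
E
python3 - <<'E'
from h import *
for n in("top","scene"):
    c=cam(n); cv2.imwrite(f"pics/{n}0.png",c[0]); print(n,c[1:4],c[4].round(3).tolist())
print(arm.state())
E
```

```text
top (np.float64(437.6955322163106), 314.1872905468761, 238.45019855482957) [[-0.028, -0.998, 0.062, 0.529], [-1.0, 0.029, 0.011, -0.012], [-0.013, -0.062, -0.998, 1.041], [0.0, 0.0, 0.0, 1.0]]
scene (np.float64(548.6994100393013), 316.10795943979736, 247.44129043933262) [[0.842, 0.34, -0.42, 0.953], [0.54, -0.544, 0.642, -0.614], [-0.01, -0.767, -0.641, 0.691], [0.0, 0.0, 0.0, 1.0]]
{'time_s': 0.1, 'qpos': array([-7.78078936e+01,  1.58429539e+01,  8.62849999e+01, -1.01910976e-03,
        7.79611868e+01, -6.93235034e+00]), 'joint_vel': array([-0.03836761, -0.06337562, -0.25979572,  0.06699509,  0.053126  ,
       -0.00043311]), 'joint_torque': array([ 1.66362552e-03, -4.05454874e+01, -2.37780547e+01,  7.01581920e-02,
        2.98842473e-02, -5.50278423e-05]), 'eef_pos': array([ 0.18827261, -0.54279484,  0.20472226]), 'ee_rot': array([[ 3.27624472e-01, -9.44807962e-01, -3.45572034e-04],
       [-9.44806760e-01, -3.27624610e-01,  1.51703121e-03],
       [-1.54652107e-03, -1.70517757e-04, -9.99998790e-01]]), 'contact_force': array([0.10612255, 0.74043278, 1.21792874]), 'torque': array([ 0.01680569, -0.01428396, -0.02433093]), 'finger_gap': 1.0032149154049763}
```

View pics/top0.png

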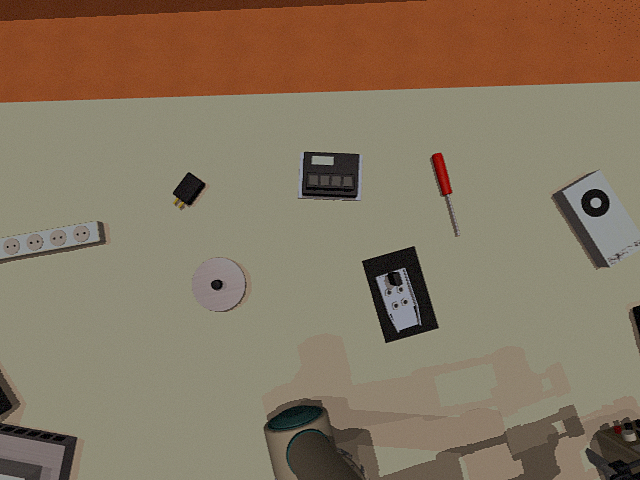

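View pics/scene0.png

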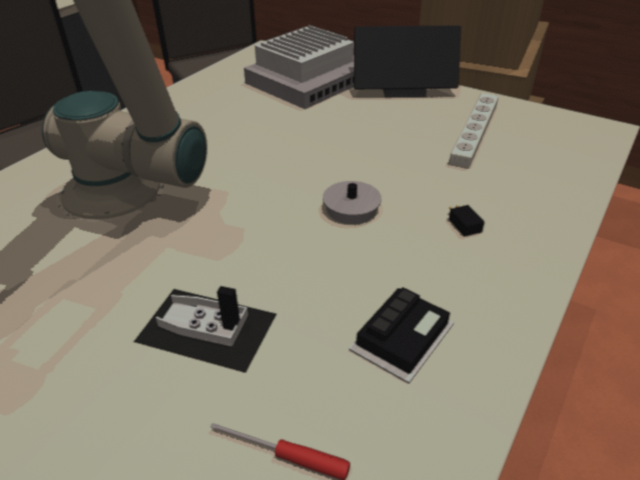

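```bash
python3 - <<'E'
from h import *
c=cam("top"); im=c[0].copy(); print(im[284,235],im[350,250],im[250,375],im[325,402],im[290,340], arm.state()["time_s"])
hsv=cv2.cvtColor(im,cv2.COLOR_BGR2HSV); print(hsv[284,235],hsv[330,330],hsv[325,402])
g=cv2.cvtColor(im,cv2.COLOR_BGR2GRAY)
# mat
m=np.zeros_like(g); m[235:355,350:450]=(g[235:355,350:450]<60)*255
k=max(cv2.findContours(m,cv2.RETR_EXTERNAL,2)[0],key=cv2.contourArea)
r=cv2.minAreaRect(k); P=np.array([ray(c,*p,0.002)[:2] for p in cv2.boxPoints(r)])
print("mat",P.mean(0).round(4),[np.linalg.norm(P[i]-P[i-1]).round(3) for i in range(4)],P.round(3).tolist())
# scoop bright inside mat
hull=np.zeros_like(g); cv2.fillConvexPoly(hull,cv2.boxPoints((r[0],(r[1][0]-6,r[1][1]-6),r[2])).astype(int),255)
s=((g>90)*255).astype(np.uint8)&hull
k=max(cv2.findContours(s,cv2.RETR_EXTERNAL,2)[0],key=cv2.contourArea)
rs=cv2.minAreaRect(cv2.convexHull(k)); Q=np.array([ray(c,*p,0.018)[:2] for p in cv2.boxPoints(rs)]); print("scoop",Q.mean(0).round(4),[np.linalg.norm(Q[i]-Q[i-1]).round(3) for i in range(4)],Q.round(3).tolist())
# lid
a=np.zeros_like(g); a[250:320,185:255]=((hsv[250:320,185:255,1]<25)&(g[250:320,185:255]>90))*255
k=max(cv2.findContours(a,cv2.RETR_EXTERNAL,2)[0],key=cv2.contourArea);(u,v),R=cv2.minEnclosingCircle(k)
e=cv2.fitEllipse(k); print("lid",(u,v),R,e,ray(c,u,v,.031),ray(c,*e[0],.031),np.linalg.norm(ray(c,u+R,v,.031)-ray(c,u-R,v,.031)))
b=np.zeros_like(g); b[268:302,200:235]=(g[268:302,200:235]<60)*255
M=cv2.moments(b,True); print("knob",M["m10"]/M["m00"],M["m01"]/M["m00"],M["m00"],ray(c,M["m10"]/M["m00"],M["m01"]/M["m00"],.057))
cv2.imwrite("pics/z.png",cv2.resize(im[235:355,340:460],None,fx=4,fy=4))
E
```

```text
[125 128 139] [122 145 145] [119 140 142] [157 147 144] [118 142 143] 0.15
[  6  26 139] [ 29  39 144] [113  21 157]
mat [ 0.4571 -0.1976] [np.float64(0.199), np.float64(0.13), np.float64(0.2), np.float64(0.129)] [[0.537, -0.11], [0.57, -0.236], [0.377, -0.284], [0.344, -0.16]]
scoop [ 0.4444 -0.1938] [np.float64(0.136), np.float64(0.072), np.float64(0.136), np.float64(0.071)] [[0.499, -0.14], [0.52, -0.208], [0.39, -0.248], [0.369, -0.18]]
lid (218.5236358642578, 284.1455078125) 26.80687141418457 ((219.7157440185547, 283.8860778808594), (48.60980987548828, 51.22602081298828), 69.86369323730469) [0.49295563 0.22255761 0.031     ] [0.493474   0.21979623 0.031     ] 0.12384331181727298
knob 216.41489361702128 284.3404255319149 94.0 [0.49357762 0.22127637 0.057     ]
```

View pics/z.png

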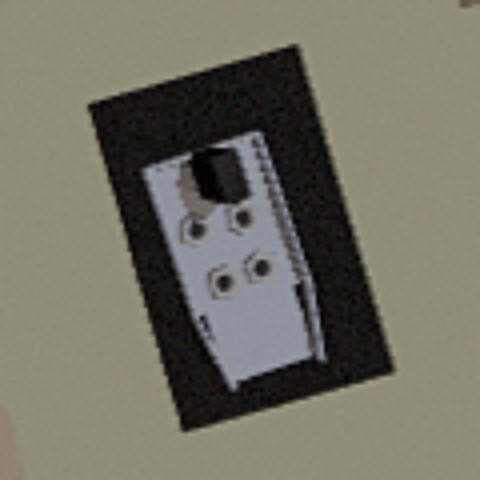

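Call:
step_arm --pt "0.305 0.764 0" --pt "0.305 0.764 0" --pt "0.305 0.764 0" --pt "0.305 0.764 0" --pt "0.305 0.764 0" --pt "0.305 0.764 0" --pt "0.305 0.764 0" --pt "0.305 0.764 0" --pt "0.305 0.764 0" --pt "0.305 0.764 0" --pt "0.305 0.764 0" --pt "0.305 0.764 0" --pt "0.305 0.764 0" --pt "0.305 0.764 0" --pt "0.305 0.764 0" --pt "0.305 0.764 -0.03" --pt "0.305 0.764 -0.06" --pt "0.305 0.764 -0.085" --pt "0.305 0.764 -0.085" --spin '[0,0,0,0,0,0,0,0,0,0,0,0,0,0,0,0,0,0,0]' --claw '[1,1,1,1,1,1,1,1,1,1,1,1,1,1,1,1,1,1,1]' --newtons 30

```text
time_s: 2.52
eef_pos: [0.4911, 0.2187, 0.1184]
ee_rot: [[0.326, -0.945, -0.005], [-0.945, -0.326, -0.001], [-0.001, 0.005, -1.0]]
contact_force: [-0.3, -0.9, -0.5]
finger_gap: 1.0
```

```bash
python3 - <<'E'
from h import *
s=arm.state(); print(s["eef_pos"].round(4),s["qpos"].round(1),s["time_s"],s["ee_rot"].round(3).tolist())
c=cam("wrist"); cv2.imwrite("pics/w1.png",c[0]); print(c[1:4],c[4].round(3).tolist(),proj(c,[.493,.2215,.06]))
g=cv2.cvtColor(c[0],cv2.COLOR_BGR2GRAY); u0,v0=map(int,proj(c,[.493,.2215,.06]))
b=((g<50)*255).astype(np.uint8)
n,l,st,ce=cv2.connectedComponentsWithStats(b)
for i in range(1,n):
    if st[i,4]>300: print(st[i],ce[i].round(1),ray(c,*ce[i],.06).round(4))
E
```

```text
[0.4911 0.2187 0.1184] [16.6 16.5 98.4  0.  65.4 87.5] 2.525 [[0.326, -0.945, -0.005], [-0.945, -0.326, -0.001], [-0.001, 0.005, -1.0]]
(np.float64(400.2219587412301), 330.6564994269193, 247.13698575547326) [[0.325, -0.909, -0.262, 0.566], [-0.946, -0.313, -0.09, 0.244], [-0.0, 0.277, -0.961, 0.298], [0.0, 0.0, 0.0, 1.0]] (np.float64(326.88887784377835), np.float64(259.69900116969313))
[ 286  231   71   95 3374] [316.3 280.8] [0.4775 0.2233 0.06  ]
[    0   287   640   193 57293] [311.7 405.9] [0.3882 0.1969 0.06  ]
```

View pics/w1.png

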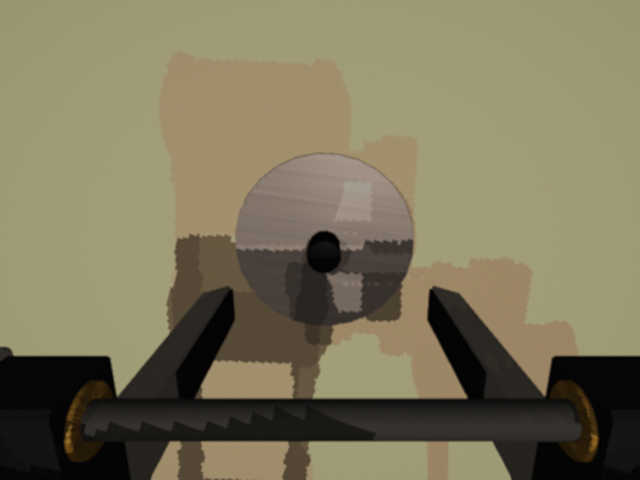

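```bash
python3 - <<'E'
from h import *
c=cam("wrist"); print("lid",ray(c,324.5,238.5,.031).round(4),"width",np.linalg.norm(ray(c,236,238.5,.031)-ray(c,413,238.5,.031)),"knobtop",ray(c,324,247,.06).round(4),"dishfloorlevel",arm.state()["eef_pos"].round(4))
E
```

```text
lid [0.4993 0.2259 0.031 ] width 0.12258346639218692 knobtop [0.5014 0.2265 0.06  ] dishfloorlevel [0.4935 0.22   0.1207]
```

Call:
step_arm --pt "0.0025 0.003 -0.03" --pt "0.0025 0.003 -0.06" --pt "0.0025 0.003 -0.084" --pt "0.0025 0.003 -0.084" --pt "0.0025 0.003 -0.084" --pt "0.0025 0.003 -0.084" --pt "0.0025 0.003 -0.084" --pt "0.0025 0.003 -0.084" --pt "0.0025 0.003 -0.084" --pt "0.0025 0.003 -0.084" --spin '[0,0,0,0,0,0,0,0,0,0]' --claw '[0.5,0.2,0,-1,-1,-1,-1,-1,-1,-1]' --newtons 25

```text
time_s: 3.88
eef_pos: [0.4964, 0.2235, 0.0375]
ee_rot: [[0.326, -0.945, 0.002], [-0.945, -0.326, 0.002], [-0.002, -0.002, -1.0]]
contact_force: [-0.8, 0.6, 6.7]
finger_gap: 0.23
```

```bash
python3 - <<'E'
from h import *
s=arm.state(); print(s["eef_pos"].round(4),s["finger_gap"],s["contact_force"].round(2),s["torque"].round(2))
c=cam("wrist"); cv2.imwrite("pics/w2.png",cv2.resize(c[0],(480,360)))
E
```

```text
[0.4964 0.2235 0.0375] 0.22971224030853735 [-0.78  0.63  6.71] [ 0.29  0.19 -0.04]
```

View pics/w2.png

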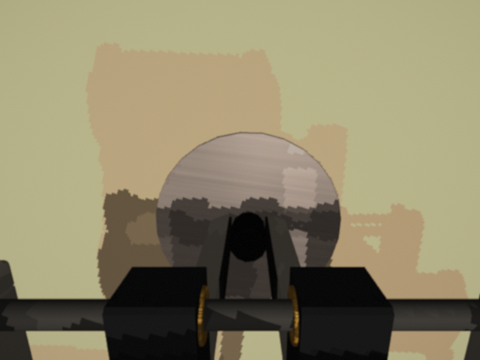

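Call:
step_arm --pt "0 0 0.015" --pt "0 0 0.035" --pt "-0.05 0 0.04" --pt "-0.1 0 0.04" --pt "-0.15 0 0.04" --pt "-0.155 0 0.03" --pt "-0.155 0 0.01" --pt "-0.155 0 -0.01" --pt "-0.155 0 -0.02" --pt "-0.155 0 -0.025" --pt "-0.155 0 -0.0255" --pt "-0.155 0 -0.0255" --pt "-0.155 0 -0.0255" --spin '[0,0,0,0,0,0,0,0,0,0,0,0,0]' --claw '[-1,-1,-1,-1,-1,-1,-1,-1,-1,-1,-1,-1,-1]'

```text
time_s: 5.55
eef_pos: [0.3418, 0.2237, 0.0124]
ee_rot: [[0.326, -0.945, 0.002], [-0.945, -0.326, 0.003], [-0.002, -0.003, -1.0]]
contact_force: [0.3, 0.2, -0.9]
finger_gap: 0.229
```

```bash
python3 - <<'E'
from h import *
s=arm.state(); print(s["eef_pos"].round(4),s["finger_gap"],s["contact_force"].round(2),s["torque"].round(2))
c=cam("scene"); cv2.imwrite("pics/s2.png",c[0][100:300,150:450])
E
```

```text
[0.3418 0.2237 0.0124] 0.2291799624356417 [ 0.25  0.18 -0.9 ] [-0.04  0.02 -0.07]
```

View pics/s2.png

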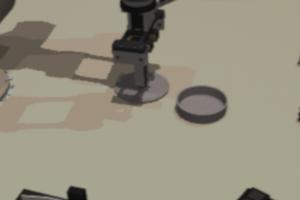

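Call:
step_arm --pt "0 0 -0.001" --pt "0 0 -0.0015" --pt "0 0 -0.0015" --pt "0 0 -0.0015" --pt "0 0 -0.0015" --pt "0 0 0.03" --pt "0 0 0.08" --pt "0 0 0.13" --pt "0.02 -0.05 0.14" --pt "0.154 -0.402 0.14" --pt "0.154 -0.402 0.14" --pt "0.154 -0.402 0.14" --pt "0.154 -0.402 0.14" --pt "0.154 -0.402 0.14" --pt "0.154 -0.402 0.14" --pt "0.154 -0.402 0.14" --pt "0.154 -0.402 0.14" --pt "0.154 -0.402 0.14" --pt "0.154 -0.402 0.14" --pt "0.154 -0.402 0.14" --spin '[0,0,0,0,0,0,0,0,-0.035,-0.035,-0.035,-0.035,-0.035,-0.035,-0.035,-0.035,-0.035,-0.035,-0.035,-0.035]' --claw '[-1,-1,0.2,0.2,0.2,0.2,0.2,0.2,0,0,0,0,0,0,0,0,0,0,0,0]'

```text
time_s: 8.1
eef_pos: [0.4956, -0.1775, 0.1526]
ee_rot: [[0.294, -0.956, 0.003], [-0.956, -0.294, 0.002], [-0.001, -0.003, -1.0]]
contact_force: [-0.1, 0.3, 0.3]
finger_gap: 0.501
```

```bash
python3 - <<'E'
from h import *
s=arm.state(); print(s["eef_pos"].round(4),s["finger_gap"])
c=cam("wrist"); s=arm.state(); print(s["eef_pos"].round(4)); cv2.imwrite("pics/w3.png",c[0]); np.save("w3T.npy",c[4])
t=cam("top"); cv2.imwrite("pics/t3.png",t[0])
# lid and dish circle in top
hsv=cv2.cvtColor(t[0],cv2.COLOR_BGR2HSV); g=hsv[...,2]
def circ(z,x,y,hw):
    u,v=map(int,proj(t,[x,y,z])); a=np.zeros_like(g); sl=np.s_[v-hw:v+hw,u-hw:u+hw]
    a[sl]=(hsv[sl][...,1]<30)*255
    k=max(cv2.findContours(a,cv2.RETR_EXTERNAL,2)[0],key=cv2.contourArea); (p,q),R=cv2.minEnclosingCircle(k); e=cv2.fitEllipse(k)
    print((p,q,R),ray(t,p,q,z).round(4),ray(t,*e[0],z).round(4),np.linalg.norm(ray(t,p+R,q,z)-ray(t,p-R,q,z)),cv2.contourArea(k)/(np.pi*R*R))
circ(.026,.495,.222,32); circ(.005,.341,.2235,33)
E
```

```text
[ 0.4956 -0.1775  0.1526] 0.5014078951467005
[ 0.4956 -0.1777  0.1526]
(219.29080200195312, 283.5418395996094, 23.71372413635254) [0.4941 0.2219 0.026 ] [0.4941 0.222  0.026 ] 0.11010041205667999 0.9407660145492275
(222.78860473632812, 349.44549560546875, 26.56631851196289) [0.3396 0.2208 0.005 ] [0.3399 0.2216 0.005 ] 0.1247072157715883 0.9376523926517316
```

View pics/w3.png

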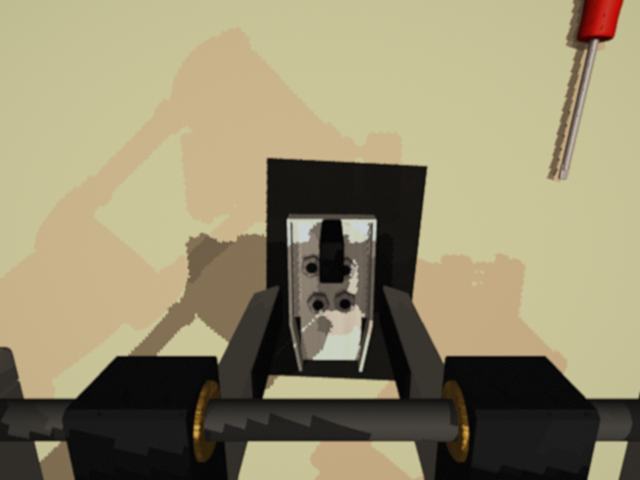

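```bash
python3 - <<'E'
from h import *
c=list(cam("wrist")); g=cv2.cvtColor(c[0],cv2.COLOR_BGR2GRAY)
d=np.array([.956,.294]); 
m=((g<40)*255).astype(np.uint8); m[:,:312]=0;m[:,352:]=0;m[:222]=0;m[300:]=0
for r in range(225,296,6): print(r,np.where(m[r])[0][[0,-1]] if m[r].any() else None,end=" ")
f=ray(c,331.5,283,.092)[:2]; print("\ngrip est",f+.014*d, "width",np.linalg.norm(ray(c,320,280,.092)-ray(c,343,280,.092)), "back wall corners",ray(c,288,215,.022).round(4),ray(c,376,215,.022).round(4))
sp=[ray(c,301,370,.022)[:2],ray(c,362,370,.022)[:2]]; print("spout",np.mean(sp,0))
E
```

```text
225 [321 340] 231 [321 340] 237 [320 341] 243 [319 342] 249 [319 342] 255 [319 342] 261 [318 343] 267 [312 348] 273 [319 347] 279 [319 342] 285 None 291 None 
grip est [ 0.49677419 -0.17838539] width 0.014676618645890259 back wall corners [ 0.5026 -0.1409  0.022 ] [ 0.5229 -0.2071  0.022 ]
spout [ 0.38014848 -0.21431539]
```

Call:
step_arm --pt "0.002 -0.001 -0.04" --pt "0.002 -0.001 -0.08" --pt "0.002 -0.001 -0.0915" --pt "0.002 -0.001 -0.0915" --pt "0.002 -0.001 -0.0915" --pt "0.002 -0.001 -0.0915" --pt "0.002 -0.001 -0.0915" --pt "0.002 -0.001 -0.0915" --pt "0.002 -0.001 -0.0915" --pt "0.002 -0.001 -0.0885" --pt "0.002 -0.001 -0.0835" --pt "0.002 -0.001 -0.0765" --pt "0.002 -0.001 -0.0765" --pt "0.002 -0.001 -0.0765" --spin '[0,0,0,0,0,0,0,0,0,0,0,0,0,0]' --claw '[0,0,0,-1,-1,-1,-1,-1,-1,-1,-1,-1,-1,-1]' --newtons 55

```text
time_s: 10.0
eef_pos: [0.4976, -0.179, 0.076]
ee_rot: [[0.293, -0.956, 0.003], [-0.956, -0.293, 0.002], [-0.001, -0.003, -1.0]]
contact_force: [0.0, -0.8, -1.3]
finger_gap: 0.164
```

```bash
python3 - <<'E'
from h import *
s=arm.state(); print(s["eef_pos"].round(4),s["finger_gap"],s["contact_force"].round(2),s["torque"].round(2))
c=cam("wrist"); t=cam("scene")
cv2.imwrite("pics/w4.png",np.hstack([cv2.resize(c[0][150:420,180:480],(400,360)),cv2.resize(t[0][230:380,110:290],(400,360))]))
E
```

```text
[ 0.4976 -0.179   0.076 ] 0.16384449300244172 [ 0.05 -0.76 -1.31] [ 0.08 -0.04  0.  ]
```

View pics/w4.png

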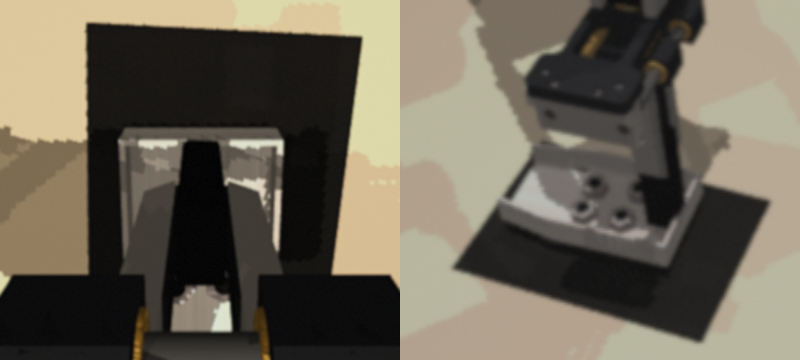

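Call:
step_arm --pt "0 0 0.02" --pt "0 0 0.04" --pt "0.001 0.004 0.055" --pt "0.005 0.018 0.06" --pt "0.012 0.04 0.06" --pt "0.02 0.069 0.06" --pt "0.029 0.099 0.06" --pt "0.038 0.13 0.06" --pt "0.047 0.161 0.06" --pt "0.056 0.192 0.06" --pt "0.065 0.223 0.06" --pt "0.074 0.254 0.06" --pt "0.083 0.285 0.06" --pt "0.092 0.316 0.06" --pt "0.1 0.347 0.06" --pt "0.109 0.376 0.06" --pt "0.116 0.402 0.06" --pt "0.122 0.422 0.06" --pt "0.126 0.435 0.06" --pt "0.128 0.442 0.06" --spin '[0,0,0,0,0,0,0,0,0,0,0,0,0,0,0,0,0,0,0,0]' --claw '[-1,-1,-1,-1,-1,-1,-1,-1,-1,-1,-1,-1,-1,-1,-1,-1,-1,-1,-1,-1]'

```text
time_s: 12.6
eef_pos: [0.6256, 0.2635, 0.1357]
ee_rot: [[0.294, -0.956, 0.002], [-0.956, -0.294, 0.002], [-0.001, -0.003, -1.0]]
contact_force: [-0.4, -0.4, -1.6]
finger_gap: 0.165
```

```bash
python3 - <<'E'
from h import *
s=arm.state(); print(s["eef_pos"].round(4),s["finger_gap"],s["contact_force"].round(2),s["torque"].round(2))
t=cam("scene"); w=cam("wrist"); print(proj(t,[.5,.22,.04]),proj(t,[.62,.26,.1]))
cv2.imwrite("pics/w5.png",np.hstack([cv2.resize(t[0][90:270,280:480],(400,360)),cv2.resize(w[0][180:480,150:490],(400,360))]))
E
```

```text
[0.6256 0.2635 0.1357] 0.16463768627389477 [-0.38 -0.4  -1.63] [-0.04  0.01 -0.01]
(np.float64(352.3971467555471), np.float64(195.27266639212442)) (np.float64(416.49586610343874), np.float64(178.54330464956314))
```

View pics/w5.png

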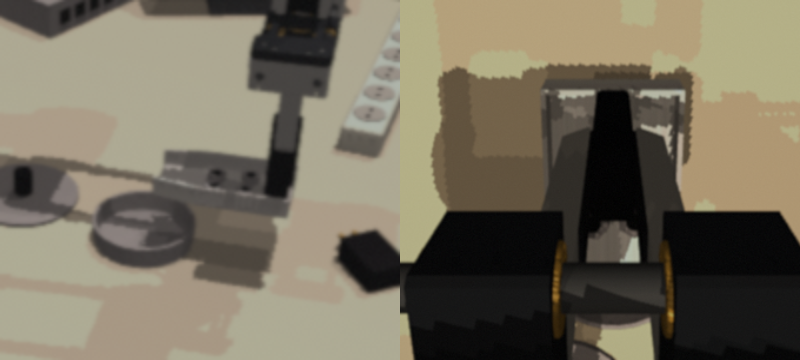

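Call:
step_arm --pt "0 0 -0.008" --pt "0 0 -0.018" --pt "0 0 -0.028" --pt "0 0 -0.036" --pt "0 0 -0.041" --pt "0 0 -0.0425" --pt "0 0 -0.0425" --pt "0 0 -0.0425" --pt "0 0 -0.0425" --spin '[0,0,0,0,0,0,0,0,0]' --claw '[-1,-1,-1,-1,-1,-1,-1,-1,-1]'

```text
time_s: 13.82
eef_pos: [0.6258, 0.2634, 0.0936]
ee_rot: [[0.294, -0.956, 0.003], [-0.956, -0.294, 0.002], [-0.002, -0.003, -1.0]]
contact_force: [0.5, 0.5, -1.5]
finger_gap: 0.165
```

```bash
cat > tilt.py <<'E'
from h import *
# tilt from scene view: dark fin and tray line; crop saved, force printed
s=arm.state(); print(s["time_s"],s["eef_pos"].round(4),round(s["finger_gap"],4),s["contact_force"].round(2),s["torque"].round(3))
t=cam("scene"); np.save("last.npy",t[0]); 
E
python3 tilt.py
```

```text
13.825 [0.6258 0.2634 0.0936] 0.1648 [ 0.53  0.54 -1.54] [ 0.002 -0.04   0.025]
```

```bash
cat > tilt.py <<'E'
from h import *
s=arm.state(); print(s["time_s"],s["eef_pos"].round(4),round(s["finger_gap"],4),s["contact_force"].round(2),s["torque"].round(3))
w=cam("wrist"); p=s["eef_pos"]+[0,0,.019]; d=np.array([.956,.294,0]); z=np.array([0,0,1])
def edge(th,off):
    c,q=np.cos(np.radians(th)),np.sin(np.radians(th)); y=np.array([-.294,.956,0])*off
    return proj(w,p+d*(14*c+58*q)/1e3+z*(14*q-58*c)/1e3+y)
hsv=cv2.cvtColor(w[0],cv2.COLOR_BGR2HSV)
# saturation along columns left/right of the fin: first row from the top where it drops to metal
for off in(-.022,.022):
    u=int(edge(0,off)[0]); col=hsv[:,u-3:u+4,1].astype(float).mean(1); r=[i for i in range(60,330) if col[i:i+4].max()<40]
    print(u,"metal row",r[:1]," pred 0..50:",[round(edge(a,off)[1]) for a in(0,10,20,30,40,50)])
E
python3 tilt.py
```

```text
13.875 [0.6258 0.2634 0.0935] 0.163 [-0.48  0.21 -2.63] [ 0.048 -0.071  0.003]
368 metal row [71]  pred 0..50: [252, 236, 222, 209, 198, 189]
291 metal row [76]  pred 0..50: [252, 236, 222, 209, 198, 190]
```

```bash
cat >> tilt.py <<'E'
for u in(305,355):
    b=w[0][:,u-3:u+4].astype(float).mean(1); print(u,[(r,int(b[r,2]-b[r,0]),int(b[r].mean())) for r in range(176,272,5)])
E
python3 tilt.py
```

```text
13.925 [0.6257 0.2633 0.0934] 0.1635 [-0.03  0.27 -1.43] [ 0.042 -0.072 -0.006]
368 metal row [74]  pred 0..50: [252, 236, 222, 209, 198, 190]
291 metal row [76]  pred 0..50: [252, 236, 222, 209, 198, 190]
305 [(176, 58, 158), (181, 58, 159), (186, 58, 158), (191, 58, 158), (196, 58, 158), (201, 58, 159), (206, 58, 158), (211, 58, 159), (216, 58, 158), (221, 58, 159), (226, 58, 158), (231, 58, 159), (236, 58, 159), (241, 39, 92), (246, 17, 65), (251, 13, 66), (256, 21, 172), (261, 17, 135), (266, 18, 92), (271, 22, 106)]
355 [(176, 53, 162), (181, 45, 168), (186, 45, 168), (191, 45, 168), (196, 45, 168), (201, 45, 168), (206, 46, 168), (211, 45, 168), (216, 45, 168), (221, 58, 159), (226, 58, 159), (231, 58, 159), (236, 58, 159), (241, 37, 88), (246, 16, 66), (251, 13, 65), (256, 18, 158), (261, 18, 100), (266, 13, 66), (271, 16, 81)]
```

Call:
step_arm --pt "0 0 0" --pt "0 0 0" --pt "0 0 0" --spin '[0,0,0]' --claw '[-1,-1,-1]' --newtons 12

```text
time_s: 14.35
eef_pos: [0.6257, 0.2633, 0.0934]
ee_rot: [[0.294, -0.956, 0.002], [-0.956, -0.294, 0.002], [-0.002, -0.003, -1.0]]
contact_force: [0.4, -0.3, -2.1]
finger_gap: 0.173
```

```bash
cat > tilt.py <<'E'
from h import *
s=arm.state(); print(s["time_s"],s["eef_pos"].round(4),round(s["finger_gap"],4),s["contact_force"].round(2),s["torque"].round(3))
w=cam("wrist"); p=s["eef_pos"]+[0,0,.019]; d=np.array([.956,.294,0]); z=np.array([0,0,1])
def edge(th,h):
    c,q=np.cos(np.radians(th)),np.sin(np.radians(th))
    return proj(w,p+d*(14*c+h*q)/1e3+z*(14*q-h*c)/1e3)[1]
A=range(0,56,5)
for u in(305,355):
    b=w[0][:,u-3:u+4].astype(float).mean(1); r=next((i for i in range(100,300) if b[i,2]-b[i,0]<28),0)
    k=min(A,key=lambda a:abs(edge(a,78)-r)); top=r+int(np.argmax(np.diff(b[r:r+60].mean(1))))
    print(u,"bottom row",r,"~",round(float(np.interp(-r,[-edge(a,78) for a in A],A)),1),"top row",top,"~",round(float(np.interp(-top,[-edge(a,58) for a in A],A)),1))
print([round(edge(a,78)) for a in A],[round(edge(a,58)) for a in A])
E
python3 tilt.py
```

```text
14.35 [0.6257 0.2633 0.0934] 0.1734 [ 0.44 -0.33 -2.15] [-0.03  -0.041 -0.063]
305 bottom row 100 ~ 55.0 top row 156 ~ 55.0
355 bottom row 100 ~ 55.0 top row 125 ~ 55.0
[243, 233, 223, 213, 204, 195, 186, 177, 169, 162, 155, 148] [252, 244, 236, 229, 222, 215, 209, 203, 198, 194, 190, 186]
```

```bash
sed -i 's/range(100,300)/range(150,300)/' tilt.py; python3 tilt.py
```

```text
14.4 [0.6257 0.2633 0.0934] 0.1664 [ 0.15  0.16 -1.53] [ 0.059 -0.002 -0.013]
305 bottom row 150 ~ 53.7 top row 156 ~ 55.0
355 bottom row 243 ~ 0.0 top row 253 ~ 0.0
[243, 233, 223, 213, 204, 195, 186, 177, 169, 162, 155, 148] [252, 244, 236, 229, 222, 215, 209, 203, 198, 194, 190, 186]
```

Call:
step_arm --pt "0 0 0" --pt "0 0 0" --pt "0 0 0" --spin '[0,0,0]' --claw '[-1,-1,-1]' --newtons 6

```text
time_s: 14.82
eef_pos: [0.6257, 0.2633, 0.0933]
ee_rot: [[0.293, -0.956, 0.002], [-0.956, -0.293, 0.002], [-0.002, -0.003, -1.0]]
contact_force: [-0.2, 0.5, -1.9]
finger_gap: 0.166
```

```bash
python3 tilt.py
```

```text
14.825 [0.6257 0.2633 0.0933] 0.1656 [-0.19  0.45 -1.91] [ 0.097 -0.074  0.013]
305 bottom row 150 ~ 53.7 top row 156 ~ 55.0
355 bottom row 244 ~ 0.0 top row 253 ~ 0.0
[243, 233, 223, 213, 204, 194, 186, 177, 169, 162, 155, 148] [252, 244, 236, 229, 222, 215, 209, 203, 198, 194, 190, 186]
```

Call:
step_arm --pt "0 0 0" --pt "0 0 0" --pt "0 0 0" --pt "0 0 0" --spin '[0,0,0,0]' --claw '[-1,-1,-1,-1]' --newtons 3

```text
time_s: 15.38
eef_pos: [0.6256, 0.2633, 0.0934]
ee_rot: [[0.294, -0.956, 0.002], [-0.956, -0.294, 0.002], [-0.002, -0.003, -1.0]]
contact_force: [0.4, 0.1, -1.1]
finger_gap: 0.168
```

```bash
python3 tilt.py
```

```text
15.375 [0.6256 0.2633 0.0934] 0.1675 [ 0.38  0.1  -1.07] [-0.042  0.039  0.035]
305 bottom row 150 ~ 53.6 top row 156 ~ 55.0
355 bottom row 237 ~ 2.8 top row 247 ~ 3.0
[243, 233, 223, 213, 204, 194, 186, 177, 169, 162, 155, 148] [252, 244, 236, 229, 222, 215, 209, 203, 198, 194, 190, 186]
```

Call:
step_arm --pt "-0.006 -0.002 0.0025" --pt "-0.0115 -0.0035 0.005" --pt "-0.014 -0.0045 0.008" --pt "-0.017 -0.0053 0.011" --pt "-0.0205 -0.0063 0.014" --pt "-0.024 -0.0073 0.017" --pt "-0.024 -0.0073 0.017" --spin '[0,0,0,0,0,0,0]' --claw '[-1,-1,-1,-1,-1,-1,-1]'

```text
time_s: 16.3
eef_pos: [0.6016, 0.256, 0.1108]
ee_rot: [[0.294, -0.956, 0.003], [-0.956, -0.294, 0.003], [-0.002, -0.003, -1.0]]
contact_force: [0.1, -0.6, -2.1]
finger_gap: 0.169
```

```bash
python3 tilt.py
```

```text
16.3 [0.6016 0.256  0.1108] 0.1691 [ 0.11 -0.55 -2.06] [ 0.07  -0.034  0.067]
305 bottom row 221 ~ 10.9 top row 235 ~ 10.9
355 bottom row 221 ~ 10.9 top row 235 ~ 10.9
[243, 233, 223, 213, 204, 194, 186, 177, 169, 162, 155, 148] [252, 244, 236, 229, 222, 215, 209, 203, 198, 194, 189, 186]
```

Call:
step_arm --pt "-0.004 -0.001 -0.002" --pt "-0.0115 -0.0035 -0.006" --pt "-0.023 -0.007 -0.012" --pt "-0.0345 -0.0105 -0.017" --pt "-0.04 -0.0123 -0.019" --pt "-0.04 -0.0123 -0.019" --spin '[0,0,0,0,0,0]' --claw '[-1,-1,-1,-1,-1,-1]' --newtons 8

```text
time_s: 17.1
eef_pos: [0.5634, 0.2445, 0.0942]
ee_rot: [[0.293, -0.956, 0.009], [-0.956, -0.293, 0.005], [-0.002, -0.011, -1.0]]
contact_force: [1.1, 1.2, 7.2]
finger_gap: 0.17
```

```bash
python3 tilt.py
```

```text
17.1 [0.5634 0.2445 0.0942] 0.1696 [1.12 1.19 7.17] [ 0.15  -0.191 -0.05 ]
305 bottom row 223 ~ 10.2 top row 236 ~ 10.5
355 bottom row 223 ~ 10.2 top row 236 ~ 10.5
[243, 233, 223, 214, 204, 195, 186, 178, 170, 162, 155, 148] [252, 244, 237, 229, 222, 216, 209, 204, 198, 194, 189, 186]
```

Call:
step_arm --pt "0 0 0.002" --pt "-0.005 -0.0015 0.002" --pt "-0.0096 -0.003 0.002" --pt "-0.0134 -0.004 0.0035" --pt "-0.018 -0.0055 0.0055" --pt "-0.023 -0.007 0.0095" --pt "-0.0277 -0.0085 0.013" --pt "-0.0277 -0.0085 0.013" --spin '[0,0,0,0,0,0,0,0]' --claw '[-1,-1,-1,-1,-1,-1,-1,-1]' --newtons 3

```text
time_s: 18.15
eef_pos: [0.5344, 0.2357, 0.107]
ee_rot: [[0.293, -0.956, 0.007], [-0.956, -0.293, 0.004], [-0.002, -0.008, -1.0]]
contact_force: [1.1, -0.6, -0.8]
finger_gap: 0.169
```

```bash
python3 tilt.py; python3 - <<'E'
from h import *
a=cam("scene"); b=cam("wrist"); cv2.imwrite("pics/p1.png",np.hstack([cv2.resize(a[0][90:270,280:480],(400,360)),cv2.resize(b[0][150:450,150:490],(400,360))]))
E
```

```text
18.15 [0.5344 0.2357 0.107 ] 0.1691 [ 1.12 -0.63 -0.8 ] [-0.048 -0.249  0.02 ]
305 bottom row 192 ~ 26.6 top row 210 ~ 29.5
355 bottom row 192 ~ 26.6 top row 210 ~ 29.5
[243, 233, 223, 213, 204, 195, 186, 177, 169, 162, 155, 148] [252, 244, 237, 229, 222, 216, 209, 204, 198, 194, 190, 186]
```

View pics/p1.png

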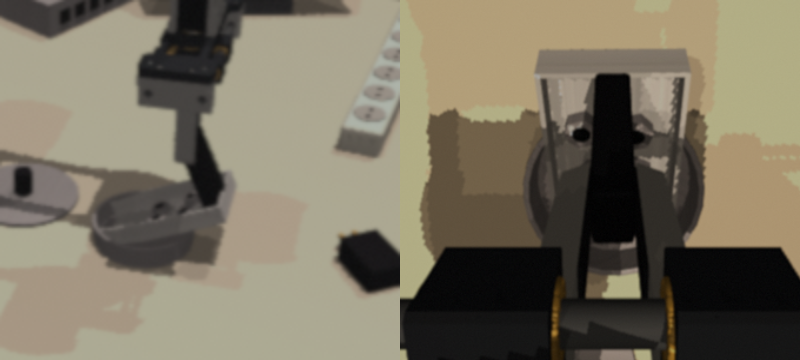

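Call:
step_arm --pt "-0.0057 -0.0018 0.004" --pt "-0.0115 -0.0035 0.008" --pt "-0.017 -0.0053 0.011" --pt "-0.024 -0.0073 0.0145" --pt "-0.0296 -0.009 0.017" --pt "-0.0354 -0.011 0.019" --pt "-0.0354 -0.011 0.019" --spin '[0,0,0,0,0,0,0]' --claw '[-1,-1,-1,-1,-1,-1,-1]'

```text
time_s: 19.18
eef_pos: [0.4983, 0.2246, 0.1256]
ee_rot: [[0.293, -0.956, 0.006], [-0.956, -0.293, 0.004], [-0.002, -0.007, -1.0]]
contact_force: [0.6, 0.5, -1.6]
finger_gap: 0.165
```

```bash
sed -i 's/range(150,300)/range(110,300)/;s/A=range(0,56,5)/A=range(0,71,5)/' tilt.py; python3 tilt.py
```

```text
19.175 [0.4983 0.2246 0.1256] 0.1646 [ 0.56  0.52 -1.63] [-0.058  0.053  0.049]
305 bottom row 174 ~ 37.1 top row 190 ~ 49.4
355 bottom row 185 ~ 30.5 top row 190 ~ 49.4
[243, 233, 223, 213, 204, 195, 186, 177, 169, 162, 155, 148, 143, 138, 135] [252, 244, 237, 229, 222, 216, 209, 204, 198, 194, 190, 186, 184, 182, 181]
```

Call:
step_arm --pt "0 0 0" --pt "0 0 0" --pt "0.003 0.001 0.004" --pt "0.008 0.0025 0.008" --pt "0.014 0.0043 0.012" --pt "0.02 0.006 0.014" --pt "0.024 0.0073 0.014" --pt "0.024 0.0073 0.014" --pt "0.019 0.0058 0.014" --pt "0.025 0.0075 0.014" --pt "0.019 0.0058 0.014" --pt "0.025 0.0075 0.014" --pt "0.025 0.0075 0.014" --pt "0.025 0.0075 0.014" --spin '[0,0,0,0,0,0,0,0,0,0,0,0,0,0]' --claw '[-1,-1,-1,-1,-1,-1,-1,-1,-1,-1,-1,-1,-1,-1]' --newtons 55

```text
time_s: 20.98
eef_pos: [0.5237, 0.2323, 0.1394]
ee_rot: [[0.293, -0.956, 0.006], [-0.956, -0.293, 0.004], [-0.003, -0.007, -1.0]]
contact_force: [0.3, 0.2, -1.4]
finger_gap: 0.167
```

```bash
python3 tilt.py; python3 - <<'E'
from h import *
a=cam("scene"); b=cam("wrist");c=cam("top"); u,v=map(int,proj(c,[.495,.222,.026]))
cv2.imwrite("pics/p2.png",np.hstack([cv2.resize(a[0][110:250,290:430],(400,400)),np.vstack([cv2.resize(b[0][100:450,150:500],(400,400))])]))
E
```

```text
20.975 [0.5237 0.2323 0.1394] 0.1673 [ 0.25  0.18 -1.39] [-0.012  0.058  0.019]
305 bottom row 167 ~ 41.5 top row 190 ~ 49.4
355 bottom row 170 ~ 39.6 top row 190 ~ 49.4
[243, 233, 223, 213, 204, 195, 186, 177, 169, 162, 155, 148, 143, 138, 135] [252, 244, 237, 229, 222, 216, 209, 204, 198, 194, 190, 186, 184, 182, 181]
```

View pics/p2.png

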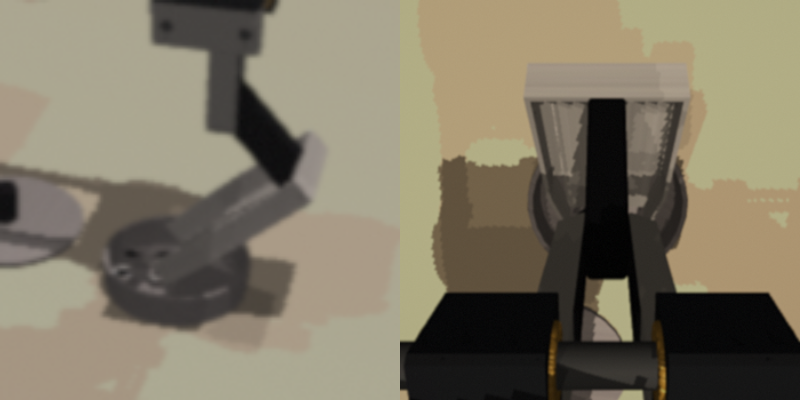

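Call:
step_arm --pt "-0.006 -0.002 0.003" --pt "0 0 0" --pt "-0.006 -0.002 0.003" --pt "0 0 0" --pt "0 0 0.003" --pt "0 0 0.01" --pt "0 0 0.01" --spin '[0,0,0,0,0,0,0]' --claw '[-1,-1,-1,-1,-1,-1,-1]'

```text
time_s: 22.05
eef_pos: [0.5242, 0.2325, 0.1503]
ee_rot: [[0.293, -0.956, 0.007], [-0.956, -0.293, 0.005], [-0.003, -0.009, -1.0]]
contact_force: [0.0, 0.5, -1.4]
finger_gap: 0.167
```

```bash
python3 - <<'E'
from h import *
c=cam("scene"); g=cv2.cvtColor(c[0],cv2.COLOR_BGR2GRAY)
u,v=map(int,proj(c,[.495,.222,.01])); cr=g[v-30:v+30,u-35:u+35]
print(u,v); np.set_printoptions(linewidth=400)
u,v=map(int,proj(c,[.45,.208,.01])); print(u,v); print("\n".join("".join(" .:-=+*#%@"[min(9,p//16)] for p in r) for r in cr))
E
```

```text
350 205
328 202
%#**++++++++++++++++++++++++++*****##%@@@@@@@%#++=========++**###**+++
@@@%##***+++++++++++++++++++++++++++**##%@@@%*++=========++*###***++++
@@@@@@%%#*+++++++++++++++++++++++++++++**#%#*++=========+**##****+++++
%@@@@@@@%#*++++++++++++++++++++++++++++++**++=======++++********++++++
%%@@@@@@%*+++++++++++++++++++++++++++++++++========+++****++*+++++++++
#%%@@@@@%*++++++++++++++++++++++++++++++++======++++++*#*+++++++++++++
##%@@@@@#*+++++++++++++++++++++++++*+++++=====++=++++*****++++++++++++
##%%@@@%*+++++++++++++++++++++++++++++========++++++++**++++++++++++++
###%@@@#*++++++++++++++++++++++++++++=========++++++++++++++++++++++++
###%%@%*++++++++++++++++++++++++++++========+=+++++++++++++++++++++++*
###%%%*++++++++++++++++++++++++++=========++++===+++++++++++++++++++*#
####%#*+++++++++++++++++++===============++++====+++++++++++++++++*#%@
####**++++++++++++++++======-------======++++====++++++++++++++++#%@@@
###**+++++++++++++++====------------====+=========+++++++++++++*#%@@@@
##*+++++++++++++++===----------------==++=========+++++++++++*#%@@@@@@
##*+++++++++++++===
[... 2475 characters left out ...]
@@@@@@@@@@@@@@@@@@@@@@@@@@%%%#####%@@@@@%%%%%%%%%%%%%%%%%@@@@
@@@@@@@@@@@@@@@@@@@@@@@@@@@@@@@@@@@@@@@@@@@@@@@@@%%%%%%%%%%%%%%%%%@@@@
@@@@@@@@@@@@@@@@@@@@@@@@@@@@@@@@@@@@@@@@@@@@@@@@@@%%%%%%%%%%%%%%%%%@@@
@@@@@@@@@@@@@@@@@@@@@@@@@@@@@@@@@@@@@@@@@@@@@@@@@@@@%%%%%%%%%%%%%%@@@@
@@@@@@@@@@@@@@@@@@@@@@@@@@@@@@@@@@@@@@@@@@@@@@@@@@@@@@@@@@%%%%%%%%@@@@
@@@@@@@@@@@@@@@@@@@@@@@@@@@@@@@@@@@@@@@@@@@@@@@@@@@@@@@@@@@@@@@@@@@@@@
@@@@@@@@@@@@@@@@@@@@@@@@@@@@@@@@@@@@@@@@@@@@@@@@@@@@@@@@@@@@@@@@@@@@@@
@@@@@@@@@@@@@@@@@@@@@@@@@@@@@@@@@@@@@@@@@@@@@@@@@@@@@@@@@@@@@@@@@@@@@@
@@@@@@@@@@@@@@@@@@@@@@@@@@@@@@@@@@@@@@@@@@@@@@@@@@@@@@@@@@@@@@@@@@@@@@
@@@@@@@@@@@@@@@@@@@@@@@@@@@@@@@@@@@@@@@@@@@@@@@@@@@@@@@@@@@@@@@@@@@@@@
```

Call:
step_arm --pt "0 0 0.01" --pt "0 0 0.025" --pt "0 0 0.045" --pt "-0.003 -0.013 0.045" --pt "-0.011 -0.048 0.045" --pt "-0.021 -0.087 0.045" --pt "-0.03 -0.128 0.045" --pt "-0.04 -0.168 0.045" --pt "-0.049 -0.208 0.045" --pt "-0.059 -0.248 0.045" --pt "-0.069 -0.288 0.045" --pt "-0.078 -0.328 0.045" --pt "-0.088 -0.368 0.045" --pt "-0.096 -0.404 0.045" --pt "-0.102 -0.428 0.045" --pt "-0.104 -0.4355 0.04" --pt "-0.104 -0.4355 0.02" --pt "-0.104 -0.4355 0" --pt "-0.104 -0.4355 -0.015" --pt "-0.104 -0.4355 -0.022" --spin '[0,0,0,0,0,0,0,0,0,0,0,0,0,0,0,0,0,0,0,0]' --claw '[-1,-1,-1,-1,-1,-1,-1,-1,-1,-1,-1,-1,-1,-1,-1,-1,-1,-1,-1,-1]'

```text
time_s: 24.6
eef_pos: [0.4189, -0.2019, 0.1268]
ee_rot: [[0.294, -0.956, 0.005], [-0.956, -0.294, 0.006], [-0.005, -0.006, -1.0]]
contact_force: [-0.5, 0.4, -0.7]
finger_gap: 0.166
```

```bash
python3 - <<'E'
from h import *
s=arm.state(); print(s["time_s"],s["eef_pos"].round(4),round(s["finger_gap"],4),s["contact_force"].round(2))
c=cam("scene"); cv2.imwrite("pics/q.png",c[0])
g=cv2.cvtColor(c[0],cv2.COLOR_BGR2GRAY); cr=g[180:240,315:385]
print("\n".join("".join(" .:-=+*#%@"[min(9,p//16)] for p in r) for r in cr[8:50]))
E
```

```text
24.6 [ 0.4189 -0.2019  0.1268] 0.1665 [-0.49  0.41 -0.71]
%%%%@@@@@@@@@@@@@@@@@%#*+++===================+++*#%@@@@@@@@@@@@@@@@@@
%%%%@@@@@@@@@@@@@@@%*++===========================+*#%@@@@@@@@@@@@@@@@
%%%%@@@@@@@@@@@@@%#*+===============================++#%@@@@@@@@@@@@@@
%%%%@@@@@@@@@@@@%*+===================================+*%@@@@@@@@@@@@@
%#%@@@@@@@@@@@@%*+======================================*#%@@@@@@@@@@@
##%@@@@@@@@@@@%*+=================+++++===============-==+#@@@@@@@@@@@
#%@@@@@@@@@@@%#+===========+++++++****+++++++=========--==+#@@@@@@@@@@
%@@@@@@@@@@@@#+====+++++++**##############***+++=======---=*%@@@@@@@@@
@@@@@@@@@@@@%*+==+******##%%%%%%%%%%%%%%%%####**++======--=+#@@@@@@@@@
@@@@@@@@@@@@#*==+##*++#%%%%%%%%%%%%%%%%%%%%%%####*++====---=*%@@@@@@@@
@@@@@@@@@@@@#+==*##+-=+#%%%%%%%#**#%%%%%%%%%%%%%###*++==---=+#@@@@@@@@
@@@@@@@@@@@%#+==*##+==+#%%%%%%#+-=*#%%%%%%%%%%%%%%%##*+==---=#@@@@@@@@
@@@@@@@@@@@%#+==++******##%%%##*++*#%#%%%%%%%%%%%%%%##*+=---=#@@@@@@@@
@@@@@@@@@@@%#*+++==+**++*#%%#**###***#%%%%%%%%%%%%%%%##*+=--=#@@@@@@@@
@@@@@@@@@@@%#*+****+++==*#%#*++***++*#%%%%%%%%%%
[... 1239 characters left out ...]
@@@@@@@@@@%*++=--------====================+*%@@@@@@@@@@@@@@@
@@@@@@@@@@@@@@@@@@@@@%#*+=====--=================+*#%@@@@@@@@@@@@@@@@@
@@@@@@@@@@@@@@@@@@@@@@@@%**+++===============++**#%@@@@@@@@@@@@@@@@@@@
@@@@@@@@@@@@@@@@@@@@@@@@@@@%%##****++++++****##%@@@@@@@@@@@@@@@@@@@@@@
@@@@@@@@@@@@@@@@@@@@@@@@@@@@@@@@@@%%%%%%%%%@@@@@@@@@@@@@@@@@@@@@@@@@@@
@@@@@@@@@@@@@@@@@@@@@@@@@@@@@@@@@@@@@@@@@@@@@@@@@@@@@@@@@@@@@@@@@@@@@@
@@@@@@@@@@@@@@@@@@@@@@@@@@@@@@@@@@@@@@@@@@@@@@@@@@@@@@@@@@@@@@@@@@@@@@
@@@@@@@@@@@@@@@@@@@@@@@@@@@@@@@@@@@@@@@@@@@@@@@@@@@@@@@@@@@@@@@@@@@@@@
@@@@@@@@@@@@@@@@@@@@@@@@@@@@@@@@@@@@@@@@@@@@@@@@@@@@@@@@@@@@@@@@@@@@@@
@@@@@@@@@@@@@@@@@@@@@@@@@@@@@@@@@@@@@@@@@@@@@@@@@@@@@@@@@@@@@@@@@@@@@@
```

Call:
step_arm --pt "0 0 -0.004" --pt "0 0 -0.007" --pt "0.007 0.0021 -0.01" --pt "0.0137 0.0042 -0.0125" --pt "0.019 0.0059 -0.0155" --pt "0.0246 0.0076 -0.018" --pt "0.03 0.009 -0.021" --pt "0.035 0.0108 -0.024" --pt "0.035 0.0108 -0.024" --spin '[0,0,0,0,0,0,0,0,0]' --claw '[-1,-1,-1,-1,-1,-1,-1,-1,-1]' --newtons 6

```text
time_s: 25.78
eef_pos: [0.4554, -0.1912, 0.1027]
ee_rot: [[0.294, -0.956, 0.007], [-0.956, -0.294, 0.006], [-0.004, -0.008, -1.0]]
contact_force: [4.6, 2.6, 4.4]
finger_gap: 0.169
```

```bash
python3 tilt.py
```

```text
25.775 [ 0.4554 -0.1912  0.1027] 0.1689 [4.56 2.59 4.4 ] [ 0.46  -0.752  0.012]
305 bottom row 110 ~ 70.0 top row 162 ~ 70.0
355 bottom row 110 ~ 70.0 top row 125 ~ 70.0
[243, 233, 223, 213, 204, 195, 186, 178, 169, 162, 155, 148, 143, 138, 135] [252, 244, 237, 229, 222, 216, 209, 204, 198, 194, 190, 186, 184, 182, 181]
```

Call:
step_arm --pt "0.0083 0.0031 -0.004" --pt "0.013 0.0045 -0.009" --pt "0.0176 0.0059 -0.013" --pt "0.022 0.0072 -0.0175" --pt "0.0261 0.0086 -0.0219" --pt "0.03 0.0098 -0.0267" --pt "0.0339 0.0109 -0.0315" --pt "0.0375 0.012 -0.0365" --pt "0.0409 0.0131 -0.0415" --pt "0.0409 0.0131 -0.0415" --spin '[0,0,0,0,0,0,0,0,0,0]' --claw '[-1,-1,-1,-1,-1,-1,-1,-1,-1,-1]' --newtons 5

```text
time_s: 27.08
eef_pos: [0.4958, -0.178, 0.0609]
ee_rot: [[0.294, -0.956, 0.006], [-0.956, -0.294, 0.006], [-0.004, -0.007, -1.0]]
contact_force: [-1.0, 0.3, -1.5]
finger_gap: 0.17
```

```bash
python3 tilt.py|head -1; python3 - <<'E'
from h import *
c=cam("scene"); cv2.imwrite("pics/q2.png",c[0])
w=cam("wrist"); s=arm.state(); g=cv2.cvtColor(w[0],cv2.COLOR_BGR2GRAY)
print("\n".join("".join(" .:-=+*#%@"[min(9,p//20)] for p in r[::4]) for r in g[150:290:5]))
E
```

```text
27.075 [ 0.4958 -0.178   0.0609] 0.1698 [-1.    0.34 -1.48] [-0.005 -0.028  0.048]
@@@@@@@@@@@@@@@@@@@@@@@@@@@@@@@@@@@@@@@@@@@@@@@@@@@@@@@@@@@@@@@@@@@@@@@@@@@@@@@@@@@@@@@@@@@@@@@@@@@@@@@@@@@@@@@@@@@@@@@@@@@@@@@@@@@@@@@@@@@@@@@@@@@@@@@@@@@@@@@@
@@@@@@@@@@@@@@@@@@@@@@@@@@@@@@@@@@@@@@@@@@@@@@@@@@@@@@@@@@@@@@@@@@@@@@@@@@@@@@@@@@@@@@@@@@@@@@@@@@@@@@@@@@@@@@@@@@@@@@@@@@@@@@@@@@@@@@@@@@@@@@@@@@@@@@@@@@@@@@@@
@@@@@@@@@@@@@@@@@@@@@@@@@@@@@@@@@@@@@@@@@@@@@@@@@@@@@@@@@@@@@@@@@@@@@@@@@@@@@@@@@@@@@@@@@@@@@@@@@@@@@@@@@@@@@@@@@@@@@@@@@@@@@@@@@@@@@@@@@@@@@@@@@@@@@@@@@@@@@@@*
@@@@@@@@@@@@@@@@@@@@@@@@@@@@@@@@@@@@@@@@@@@@@@@@@@@@@@@@@@@@@@@@@@@@@@@@@@@@@@@@@@@@@@@@@@@@@@@@@@@@@@@@@@@@@@@@@@@@@@@@@@@@@@@@@@@@@@@@@@@@@@@@@@@@@@@@@@@@@@@*
@@@@@@@@@@@@@@@@@@@@@@@@@@@@@@@@@@@@@@@@@@@@@@@@@@@@@@@@@@@@@ .... ......:--==+*##%%@@@@@@@@@@@@@@@@@@@@@@@@@@@@@@@@@@@@@@@@@@@@@@@@@@@@@@@@@@@@@@@@@@@@@@@@@@@+
@@@@@@@@@@@@@@@@@@@@@@@@@@@@@@@@@@@@@@@@@@@@@@@@@@@@@@@@@@@@@............................ ........::==+*+*%%%@@@@@@@@@@@@@@@@@@@@@@@@@@@@@@@@@@@@@@@@@@@@@@@@@*+
@@@@@@@@@@@@@@@@@@@@@@@@@@@@@@@@@@@@@@@@@@@@@@@@@@@
[... 2790 characters left out ...]
     ....@@@@@@@@@@@@@@@@@@@@@@@@@@@@@@@@@@@@@@@@@@@@@@@
@@@@@@@@@@@@@@@@@@@@@@@@@@@@@@@@@@@@@@@**+++++++***++++++++++       +-==******-         ==+==+=+-+-           ...@@@@@@@@@@@@@@@@@@@@@@@@@@@@@@@@@@@@@@@@@@@@@@@
@@@@@@@@@@@@@@@@@@@@@@@@@@@@@@@@@@@@@@@*****++++*++++++++++++.      =-==++*###:         =++++++=-=-           ..-@@@@@@@@@@@@@@@@@@@@@@@@@@@@@@@@@@@@@@@@@@@@@@@
@@@@@@@@@@@@@@@@@@@@@@@@@@@@@@@@@@@@@@@*********++++++++++++*.      =-+==+++++.         ++++++++-=:          ...+@@@@@@@@@@@@@@@@@@@@@@@@@@@@@@@@@@@@@@@@@@@@@@@
@@@@@@@@@@@@@@@@@@@@@@@@@@@@@@@@@@@@@@@%******++++++++++++***.      =-++++++++.         +++#+#*=-+:          ...%@@@@@@@@@@@@@@@@@@@@@@@@@@@@@@@@@@@@@@@@@@@@@@@
```

Call:
step_arm --pt "0.001 0 -0.004" --pt "0.002 0 -0.008" --pt "0.003 0.001 -0.012" --pt "0.003 0.001 -0.016" --pt "0.003 0.001 -0.016" --spin '[0,0,0,0,0]' --claw '[-1,-1,-1,-1,-1]' --newtons 3

```text
time_s: 27.85
eef_pos: [0.4991, -0.1772, 0.0445]
ee_rot: [[0.294, -0.956, 0.007], [-0.956, -0.294, 0.006], [-0.004, -0.008, -1.0]]
contact_force: [-0.7, 0.7, -0.5]
finger_gap: 0.171
```

```bash
python3 tilt.py|head -1; python3 - <<'E'
from h import *
w=cam("wrist"); s=arm.state(); g=cv2.cvtColor(w[0],cv2.COLOR_BGR2GRAY).astype(int)
col=g[:,300:315].mean(1); print([int(x) for x in col[150:290:4]])
p=s["eef_pos"]; d=np.array([.956,.294,0])
print([proj(w,[*(p+.014*d)[:2],h])[1].round() for h in(.022,.03,.04,.05)])
E
```

```text
27.85 [ 0.4991 -0.1772  0.0445] 0.1708 [-0.73  0.71 -0.54] [ 0.213 -0.131  0.006]
[206, 206, 207, 207, 207, 206, 207, 132, 24, 24, 24, 24, 25, 25, 25, 25, 24, 25, 24, 24, 24, 25, 51, 93, 91, 226, 165, 134, 121, 117, 112, 109, 104, 94, 76]
[np.float64(261.0), np.float64(265.0), np.float64(272.0), np.float64(279.0)]
```

Call:
step_arm --pt "0 0 -0.001" --pt "0 0 -0.001" --pt "0 0 -0.001" --pt "0 0 0" --pt "0 0 0.03" --pt "0 0 0.08" --pt "0 0 0.13" --pt "-0.03 0.06 0.14" --pt "-0.07 0.12 0.14" --pt "-0.1 0.18 0.14" --pt "-0.12 0.24 0.14" --pt "-0.14 0.3 0.14" --pt "-0.157 0.36 0.14" --pt "-0.157 0.401 0.14" --pt "-0.157 0.401 0.14" --pt "-0.157 0.401 0.14" --spin '[0,0,0,0,0,0,0,0,0,0,0,0,0,0,0,0]' --claw '[-0.5,-0.3,-0.1,0,0,0,0,0,0,0,0,0,0,0,0,0]' --newtons 25

```text
time_s: 29.95
eef_pos: [0.3417, 0.2234, 0.1844]
ee_rot: [[0.295, -0.955, 0.006], [-0.955, -0.295, 0.005], [-0.003, -0.007, -1.0]]
contact_force: [0.9, -0.6, 0.1]
finger_gap: 0.5
```

```bash
python3 - <<'E'
from h import *
s=arm.state(); print(s["time_s"],s["eef_pos"].round(4))
t=cam("top"); sc=cam("scene"); w=cam("wrist")
cv2.imwrite("pics/f.png",np.vstack([np.hstack([cv2.resize(t[0][235:355,350:450],(250,300)),cv2.resize(sc[0][270:380,120:290],(464,300))]),cv2.resize(np.hstack([sc[0][150:240,260:420],t[0][250:340,180:340]]),(714,200))]))
c=t; im=t[0]; g=cv2.cvtColor(im,cv2.COLOR_BGR2GRAY)
m=np.zeros_like(g); m[235:355,350:450]=(g[235:355,350:450]<60)*255
k=max(cv2.findContours(m,cv2.RETR_EXTERNAL,2)[0],key=cv2.contourArea); r=cv2.minAreaRect(k); print("mat",ray(c,*r[0],.002).round(4))
hull=np.zeros_like(g); cv2.fillConvexPoly(hull,cv2.boxPoints((r[0],(r[1][0]-6,r[1][1]-6),r[2])).astype(int),255)
s=((g>90)*255).astype(np.uint8)&hull
k=max(cv2.findContours(s,cv2.RETR_EXTERNAL,2)[0],key=cv2.contourArea)
rs=cv2.minAreaRect(cv2.convexHull(k)); Q=np.array([ray(c,*p,0.018)[:2] for p in cv2.boxPoints(rs)]); print("scoop",Q.mean(0).round(4),[np.linalg.norm(Q[i]-Q[i-1]).round(3) for i in range(4)],Q.round(3).tolist())
hsv=cv2.cvtColor(im,cv2.COLOR_BGR2HSV)
for z,x,y,hw in((.026,.495,.222,32),(.005,.341,.2235,33)):
    u,v=map(int,proj(t,[x,y,z])); a=np.zeros_like(g); sl=np.s_[v-hw:v+hw,u-hw:u+hw]; a[sl]=(hsv[sl][...,1]<30)*255
    k=max(cv2.findContours(a,cv2.RETR_EXTERNAL,2)[0],key=cv2.contourArea); (p,q),R=cv2.minEnclosingCircle(k); print(ray(t,p,q,z).round(4),R)
E
```

```text
29.95 [0.3417 0.2234 0.1844]
mat [ 0.4565 -0.1976  0.002 ]
scoop [ 0.454 -0.192] [np.float64(0.138), np.float64(0.073), np.float64(0.138), np.float64(0.072)] [[0.508, -0.136], [0.531, -0.206], [0.4, -0.247], [0.377, -0.179]]
[0.4944 0.2216 0.026 ] 23.717374801635742
[0.3349 0.2353 0.005 ] 32.51455307006836
```

View pics/f.png

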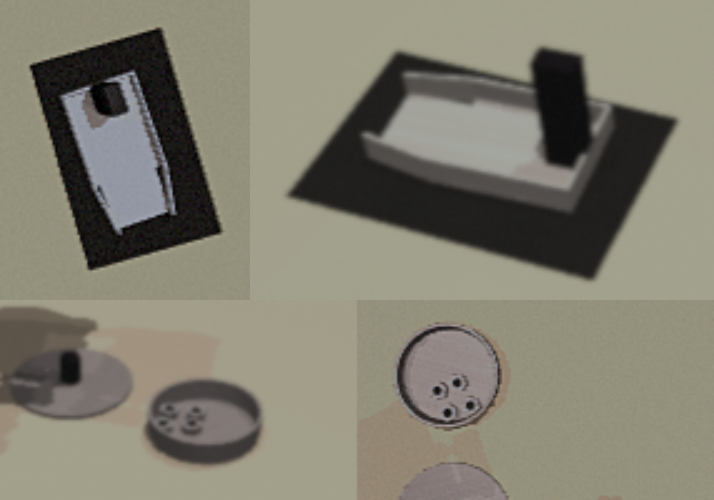

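Call:
step_arm --pt "0 0.0003 -0.06" --pt "0 0.0003 -0.12" --pt "0 0.0003 -0.15" --pt "0 0.0003 -0.165" --pt "0 0.0003 -0.1715" --pt "0 0.0003 -0.1715" --pt "0 0.0003 -0.1715" --pt "0 0.0003 -0.1715" --pt "0 0.0003 -0.1715" --pt "0 0.0003 -0.1715" --pt "0 0.0003 -0.1715" --spin '[0,0,0,0,0,0,0,0,0,0,0]' --claw '[0,0,0,0,0,0,-1,-1,-1,-1,-1]' --newtons 25

```text
time_s: 31.48
eef_pos: [0.3426, 0.2229, 0.0134]
ee_rot: [[0.291, -0.957, 0.007], [-0.957, -0.291, 0.006], [-0.004, -0.009, -1.0]]
contact_force: [-0.3, 1.1, 5.7]
finger_gap: 0.225
```

Call:
step_arm --pt "0 0 0.02" --pt "0 0 0.05" --pt "0.01 0 0.06" --pt "0.04 0 0.06" --pt "0.08 0 0.06" --pt "0.12 0 0.06" --pt "0.145 0.0003 0.06" --pt "0.1545 0.0003 0.055" --pt "0.1545 0.0003 0.045" --pt "0.1545 0.0003 0.036" --pt "0.1545 0.0003 0.03" --pt "0.1545 0.0003 0.0265" --pt "0.1545 0.0003 0.026" --pt "0.1545 0.0003 0.026" --spin '[0,0,0,0,0,0,0,0,0,0,0,0,0,0]' --claw '[-1,-1,-1,-1,-1,-1,-1,-1,-1,-1,-1,-1,-1,-1]'

```text
time_s: 33.22
eef_pos: [0.4966, 0.2233, 0.0398]
ee_rot: [[0.291, -0.957, 0.007], [-0.957, -0.291, 0.006], [-0.004, -0.008, -1.0]]
contact_force: [-1.4, 0.5, 2.8]
finger_gap: 0.226
```

Call:
step_arm --pt "0 0 -0.0005" --pt "0 0 -0.0005" --pt "0 0 -0.0005" --pt "0 0 0" --pt "0 0 0.02" --pt "0 0 0.06" --pt "0 0 0.11" --pt "-0.05 -0.05 0.16" --pt "-0.1 -0.1 0.16" --pt "-0.15 -0.15 0.16" --pt "-0.15 -0.2 0.16" --pt "-0.15 -0.25 0.16" --pt "-0.15 -0.25 0.16" --spin '[0,0,0,0,0,0,0,0,0,0,0,0,0]' --claw '[-1,-0.4,-0.2,0,0.1,0.1,0.1,0.1,0.1,0.1,0.1,0.1,0.1]'

```text
time_s: 34.85
eef_pos: [0.3463, -0.0305, 0.2001]
ee_rot: [[0.283, -0.959, 0.008], [-0.959, -0.283, 0.004], [-0.002, -0.009, -1.0]]
contact_force: [-0.6, 0.9, 0.4]
finger_gap: 0.549
```

```bash
python3 - <<'E'
from h import *
s=arm.state(); print(s["time_s"],s["eef_pos"].round(4))
t=cam("top"); im=t[0]; g=cv2.cvtColor(im,cv2.COLOR_BGR2GRAY); hsv=cv2.cvtColor(im,cv2.COLOR_BGR2HSV)
u,v=map(int,proj(t,[.495,.222,.031])); hw=32; a=np.zeros_like(g); sl=np.s_[v-hw:v+hw,u-hw:u+hw]; a[sl]=(hsv[sl][...,1]<28)*255
k=max(cv2.findContours(a,cv2.RETR_EXTERNAL,2)[0],key=cv2.contourArea); (p,q),R=cv2.minEnclosingCircle(k); print((p,q,R),ray(t,p,q,.031).round(4),cv2.fitEllipse(k))
b=np.zeros_like(g); b[v-17:v+17,u-17:u+17]=(g[v-17:v+17,u-17:u+17]<60)*255; M=cv2.moments(b,True); print("knob",ray(t,M["m10"]/M["m00"],M["m01"]/M["m00"],.057).round(4),M["m00"])
c=cam("scene"); g=cv2.cvtColor(c[0],cv2.COLOR_BGR2GRAY)[168:235:2,310:395]
print("\n".join("".join(" .:-=+*#%@"[min(9,p//18)] for p in r) for r in g))
E
```

```text
34.85 [ 0.3463 -0.0305  0.2001]
(219.0, 284.0, 27.018611907958984) [0.4933 0.2215 0.031 ] ((219.22030639648438, 283.88861083984375), (51.691707611083984, 52.87849044799805), 22.363651275634766)
knob [0.4936 0.2191 0.057 ] 88.0
@@@@@@@@@@@@@@@@@@@@@@@@@@@@@@@@@@@@@@@@@@@@@@@@@@@@@@@@@@@@@@@@@@@@@@@@@@@@@@@@@@@@@
@@@@@@@@@@@@@@@@@@@@@@@@@@@@@@@@@@@@@@@@@@@@@@@@@@@@@@@@@@@@@@@@@@@@@@@@@@@@@@@@@@@@@
@@@@@@@@@@@@@@@@@@@@@@@@@@@@@@@@@@@@@@@@@@@@@@@@@@@@@@@@@@@@@@@@@@@@@@@@@@@@@@@@@@@@@
@@@@@@@@@@@@@@@@@@@@@@@@@@@@@@@@@@@@@@@@@@@@@@@@@@@@@@@@@@@@@@@@@@@@@@@@@@@@@@@@@@@@@
@@@@@@@@@@@@@@@@@@@@@@@@@@@@@@@@@@@@@@@@@@@@@@@@@@@@@@@@@@@@@@@@@@@@@@@@@@@@@@@@@@@@@
@@@@@@@@@@@@@@@@@@@@@@@@@@@@@@@@@@@@@@@@@@@@@@@@@@@@@@@@@@@@@@@@@@@@@@@@@@@@@@@@@@@@@
@@@@@@@@@@@@@@@@@@@@@@@@@@@@@@@@@%%%%%%%%%%%%%%%@@@@@@@@@@@@@@@@@@@@@@@@@@@@@@@@@@@@@
@@@@@@@@@@@@@@@@@@@@@@@@@@%%%%%#########****#######%%%%%%@@@@@@@@@@@@@@@@@@@@@@@@@@@@
@@@@@@@@@@@@@@@@@@@@@%%%############**=-::::-=+*#########%%%%@@@@@@@@@@@@@@@@@@@@@@@@
@@@@@@@@@@@@@@@@@@%%###############*+-:.......-+*#############%%%@@@@@@@@@@@@@@@@@@@@
@@@@@@@@@@@@@
[... 1350 characters left out ...]
@@@@@@@@@@@@
@@@@@@@@@@@@%%%%%%##*+==------------------------------------=*#%%%%@@@@@@@@@@@@@@@@@@
@@@@@@@@@@@@@@%%%%%%%##*++==----------------------------=+*##%%%@@@@@@@@@@@@@@@@@@@@@
@@@@@@@@@@@@@@@@@%%%%%%%%%##***+++==----------===++**####%%%@@@@@@@@@@@@@@@@@@@@@@@@@
@@@@@@@@@@@@@@@@@@@@%%%%%%%%%%%%%%###############%%%%%%%@@@@@@@@@@@@@@@@@@@@@@@@@@@@@
@@@@@@@@@@@@@@@@@@@@@@@@@@@@%%%%%%%%%%%%%%%%%%%%%%@@@@@@@@@@@@@@@@@@@@@@@@@@@@@@@@@@@
@@@@@@@@@@@@@@@@@@@@@@@@@@@@@@@@@@@@@@@@@@@@@@@@@@@@@@@@@@@@@@@@@@@@@@@@@@@@@@@@@@@@@
%@@@@@@@@@@@@@@@@@@@@@@@@@@@@@@@@@@@@@@@@@@@@@@@@@@@@@@@@@@@@@@@@@@@@@@@@@@@@@@@@@@@@
%@@@@@@@@@@@@@@@@@@@@@@@@@@@@@@@@@@@@@@@@@@@@@@@@@@@@@@@@@@@@@@@@@@@@@@@@@@@@@@@@@@@@
```

Lid lies flat and centred: its centre measures (0.4933, 0.2215), against (0.4944, 0.2216) for the dish. Handing in.

```bash
python3 -c "
from station import arm; print(arm.job_done())"
```

```text
the job is handed in; nothing more can be done
None
```

All four nuts are in the dish with the lid back on, the scoop is on its mat, and the job was handed in at about 35 s. The hand-in gives no verdict.

**What I did**
- I laid the lid flat about 155 mm from the dish and carried the scoop level to about 11 mm above the rim.
- The moves can only turn the tool about the vertical. To tip the scoop I loosened the grip so it swung in the pads, then pushed its spout against the dish's far inside wall until it reached about 41°.
- I stood the scoop back on its mat and replaced the lid.

**Last checks**
- **Nuts:** four were seen lying in the open dish and none in the scoop.
- **Scoop:** it is upright and level, with its origin roughly 6 mm from the mat's centre.
- **Dish:** it moved less than 1 mm.
- **Lid:** it looks flat on the rim, with its centre about 1 mm from the dish's. A rougher knob measurement put it about 3 mm off; both are within the 10 mm limit.

**What disagreed or went off plan**
- Gravity alone stopped the tilt at 11°, not the planned 20°, which is why I used the dish wall.
- The spout dropped to the dish floor while tipping, well below the rim.
- The fin slipped in the pads as I set the scoop down, leaving it about 10 mm further back than where it first stood.
- Wrist-camera tilt readings above 30° varied by about 10°.
- I did not measure the screwdriver, adapter or control unit again; the arm did not go near them.

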